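# Rack the microscope objectives in order of length

### The arm

A 6-joint arm with a two-finger parallel gripper is mounted at the origin on the work surface. World frame = base frame: x ahead of the robot, y to its left, z up, the work surface at z = 0. Lengths are in m, angles in rad, forces in N, time in s.
With the tool pointing down it reaches from about 0.35 to 0.975 m from the base axis. Payload 7.1 kg.
Tool frame: the origin (TCP) lies midway between the tips of the shut fingers; the grasp point (between the pads) lies 19 mm behind it; z points along the fingers, y is the line along which they close (so a half turn about z gives the same grasp; the last joint's range is limited). The gripper opens to 88 mm and grips with 3 to 60 N. Pads are 20 mm wide; open, the fingers measure 115 mm over their backs; the gripper's body (75 mm by 178 mm) begins 61 mm behind the grasp point.
Start: joints at [1.3, 0.423, 1.63, -0, 1.089, -0.019], TCP at [0.156, 0.605, 0.197] pointing down, gripper open.
Joint ranges: [-3, 3], [-0.9, 2.11], [0.09, 2.58], [-1.31, 4.45], [0.11, 2.69], [-2.54, 2.54]. Speed limits (rad/s): [2.39, 2.39, 3.01, 3.14, 3.14, 3.14].

### API

Orientations are given as a unit quaternion [w, x, y, z].
In Python, from station import move_pose, movel, movej, command_gripper, wait, inverse_kinematics, read_camera, camera_info, MotionError, job_done, get_time, get_joint_pos, get_qvel, get_effort, get_tcp_pos, get_ee_rot, get_ft_force, get_ft_torque, get_grip_width, get_finger_force gives the robot as it stands. Calls block until the motion is done:
- move_pose(position, orientation): joint-space move of the TCP to a pose.
- movel(position, frame=None, v=0.15, until_force=None): straight line of the TCP; frame=None keeps the orientation; v is the mean speed in m/s. With until_force (N) it stops when the force on the tool has changed by that much, and returns True; else False.
- movej(angles): joint-space move.
- command_gripper(opening): opening from 0.0 (shut) to 1.0 (fully open); the grip force is fixed at half the most; returns when the fingers have stopped.
- wait(seconds).
- inverse_kinematics(position, orientation): joint angles nearest the present ones, or None.
- read_camera(name): name is "scene" or "side" or "wrist"; returns the picture (420x560x3 uint8, red, green, blue); there is no depth.
- camera_info(name): a dict with "intrinsics" (3x3 intrinsics, pixels), "T" (4x4, takes a point from camera to world coordinates); the wrist camera has in their place "tool_from_camera" (4x4, takes a point from camera to tool coordinates, whose origin is the TCP and whose axes are the flange's). Camera axes: x right, y up, looking along -z (the intrinsics and any distortion apply to the point x, -y, -z); pixel columns grow to the right and rows downward; lengths in m; the calibration is good to about 2 mm. A picture is of the moment at which its call begins: read the wrist's pose just before it. camera_info takes no time and is no camera call.
A pose or a line that the arm cannot do raises MotionError and nothing moves.
- job_done(): hands the job in; it is judged then, once.
Readings, each from a call of its own:
- get_time(): time.
- get_joint_pos(): joint angles.
- get_qvel(): joint speeds.
- get_effort(): joint torques, N m.
- get_tcp_pos(): TCP position.
- get_ee_rot(): TCP orientation.
- get_ft_force(): force on the tool from outside, world axes, zero at the start.
- get_ft_torque(): the same for the moment, N m.
- get_grip_width(): opening from 0.0 (shut) to 1.0 (fully open).
- get_finger_force(): force on a finger pad.
Only numpy, scipy, OpenCV 4.12 (cv2) and the standard library are available. Lean on these libraries where they do the work, as an engineer would, in place of code of your own. Each camera call takes 0.05 s, during which the arm holds its last target. There are 200 camera calls.

### The job

Stand the four microscope objectives from the mat in the seats of the aluminium rack in order of length, the shortest next to the orange handle and the longest at the plain end, each upright on its thread, nose up, resting flat on the floor of its own seat. Set them down gently, without dropping them or knocking one over, and leave the black case and the amber oil bottle standing where they are on the mat.

Things in the scene. Friction and masses are not known exactly. Their poses are not given: they have to be found in the camera images.
- objective_red: Loose microscope objective, bright metal, with a red cone-shaped collar round its top; the shortest: 31 mm long. It stands upright on its thread, nose up, on the light grey mat. From below: thread stub 25 mm in diameter and 5 mm high, straight round barrel 29 mm in diameter up to 20 mm, then a nose narrowing to the lens. Mass 60 to 270 g. Origin: centre of its underside; z points up along its axis.
- objective_yellow: Loose microscope objective, bright metal, with a yellow cone-shaped collar round its top; the second shortest: 40 mm long. It stands upright on its thread, nose up, on the light grey mat. From below: thread stub 25 mm in diameter and 5 mm high, straight round barrel 30 mm in diameter up to 29 mm, then a nose narrowing to the lens. Mass 60 to 270 g. Origin: centre of its underside; z points up along its axis.
- objective_green: Loose microscope objective, bright metal, with a green cone-shaped collar round its top; the second longest: 49 mm long. It stands upright on its thread, nose up, on the light grey mat. From below: thread stub 25 mm in diameter and 5 mm high, straight round barrel 31 mm in diameter up to 38 mm, then a nose narrowing to the lens. Mass 60 to 270 g. Origin: centre of its underside; z points up along its axis.
- objective_blue: Loose microscope objective, bright metal, with a blue cone-shaped collar round its top; the longest: 58 mm long. It stands upright on its thread, nose up, on the light grey mat. From below: thread stub 25 mm in diameter and 5 mm high, straight round barrel 32 mm in diameter up to 47 mm, then a nose narrowing to the lens. Mass 60 to 270 g. Origin: centre of its underside; z points up along its axis.
- seat_1: Round dish with a black rim and grey floor in the fixed aluminium rack, next to the orange handle: 52 mm across, 42 mm inside, rim 4 mm above its flat floor, floor 16 mm above the table. The four seats stand 66 mm apart in a straight row that may lie at any angle; nothing on the rack is higher than the rims. Origin: centre of the floor, where an underside comes to rest; x runs along the row away from the handle, z up.
- seat_2: Round dish with a black rim and grey floor in the fixed aluminium rack, second from the orange handle: 52 mm across, 42 mm inside, rim 4 mm above its flat floor, floor 16 mm above the table. The four seats stand 66 mm apart in a straight row that may lie at any angle; nothing on the rack is higher than the rims. Origin: centre of the floor, where an underside comes to rest; x runs along the row away from the handle, z up.
- seat_3: Round dish with a black rim and grey floor in the fixed aluminium rack, third from the orange handle: 52 mm across, 42 mm inside, rim 4 mm above its flat floor, floor 16 mm above the table. The four seats stand 66 mm apart in a straight row that may lie at any angle; nothing on the rack is higher than the rims. Origin: centre of the floor, where an underside comes to rest; x runs along the row away from the handle, z up.
- seat_4: Round dish with a black rim and grey floor in the fixed aluminium rack, at the plain end, farthest from the orange handle: 52 mm across, 42 mm inside, rim 4 mm above its flat floor, floor 16 mm above the table. The four seats stand 66 mm apart in a straight row that may lie at any angle; nothing on the rack is higher than the rims. Origin: centre of the floor, where an underside comes to rest; x runs along the row away from the handle, z up.
- case: Loose bystander on the mat: black round screw-top objective case with a pale grey band, 43 mm in diameter, 50 mm high. Origin: centre of its underside.
- oil: Loose bystander on the mat: small amber bottle with white cap, 27 mm in diameter, 48 mm high. Origin: centre of its underside. The mat is 3 mm thick and fixed; six things stand on it in two rows of three, at least 70 mm between centres: the four objectives, the case and this bottle, in any arrangement.
Mind the look-alikes: they are no part of the job. What is shaped like the objective_green but pink or purple is not meant.

How it is judged:
At the end, for the whole second after the job is handed in: Each objective stands in its seat (red in seat 1 by the handle, then yellow, green, blue at the plain end): underside within 11 mm of the seat centre and within 3 mm of its floor height, upright within 0.08 rad, let go and at rest; case and oil bottle within 30 mm of where they stood and upright (horizontal distance between objective_red and seat_1 below 0.011 m and z of objective_red in the frame of seat_1 between -0.003 and 0.003 m and angle between each of objective_red, objective_yellow, objective_green, objective_blue's own z axis and vertical below 0.08 rad and linear speed of each of objective_red, objective_yellow, objective_green, objective_blue below 0.02 m/s and angular speed of each of objective_red, objective_yellow, objective_green, objective_blue below 0.3 rad/s and horizontal distance between objective_yellow and seat_2 below 0.011 m and z of objective_yellow in the frame of seat_2 between -0.003 and 0.003 m and horizontal distance between objective_green and seat_3 below 0.011 m and z of objective_green in the frame of seat_3 between -0.003 and 0.003 m and horizontal distance between objective_blue and seat_4 below 0.011 m and z of objective_blue in the frame of seat_4 between -0.003 and 0.003 m and distance of each of case, oil from where it was at the start of the episode below 0.03 m and angle between each of case, oil's own z axis and vertical below 0.2 rad); the robot touches nothing.
It fails at once if an objective is knocked over (leans more than 0.8 rad) (angle between any of objective_red, objective_yellow, objective_green, objective_blue's own z axis and vertical above 0.8 rad).
It fails at once if an objective is dropped, thrown or batted (faster than 0.5 m/s while its underside is within 45 mm of the table) ((height (world z) of objective_red below 0.045 m and linear speed of objective_red above 0.5 m/s) or (height (world z) of objective_yellow below 0.045 m and linear speed of objective_yellow above 0.5 m/s) or (height (world z) of objective_green below 0.045 m and linear speed of objective_green above 0.5 m/s) or (height (world z) of objective_blue below 0.045 m and linear speed of objective_blue above 0.5 m/s)).
It fails at once if the case or the oil bottle is knocked over or pushed more than 30 mm away (distance of any of case, oil from where it was at the start of the episode above 0.03 m or angle between any of case, oil's own z axis and vertical above 0.8 rad).
It also fails if it takes over 120 s, if anything falls off the work surface, if the arm or the gripper's body presses on something with over 40 N, if the wrist force passes 120 N, or if a joint passes its speed limit or range.

## Working session

There is one attempt and no reset: what is moved stays moved. The work goes in short steps, each a Python script; the robot and the scene stay as the last script left them, time stands still between calls to the robot, and variables do not carry over. Pictures are saved under pics/ and viewed, at most 14 in all, crops included, and the job is handed in when it is done.

```bash
mkdir -p pics
python3 - <<'E'
from station import *
import cv2,numpy as np
np.set_printoptions(precision=4,suppress=True)
for n in ["scene","side","wrist"]:
    cv2.imwrite(f"pics/{n}0.png",read_camera(n)[:,:,::-1]); print(n,camera_info(n))
print(get_tcp_pos(),get_ee_rot(),get_time(),get_grip_width())
E
```

```text
scene {'intrinsics': array([[409.6716,   0.    , 281.6344],
       [  0.    , 409.6716, 203.3033],
       [  0.    ,   0.    ,   1.    ]]), 'T': array([[ 0.3602, -0.6419,  0.6769,  1.1687],
       [ 0.9328,  0.2582, -0.2516, -0.2075],
       [-0.0132,  0.722 ,  0.6918,  0.6433],
       [ 0.    ,  0.    ,  0.    ,  1.    ]])}
side {'intrinsics': array([[379.0269,   0.    , 284.4869],
       [  0.    , 379.0269, 209.0527],
       [  0.    ,   0.    ,   1.    ]]), 'T': array([[-0.9378,  0.2201, -0.2685,  0.4135],
       [-0.3472, -0.5873,  0.7311,  0.5514],
       [ 0.0033,  0.7789,  0.6272,  0.518 ],
       [ 0.    ,  0.    ,  0.    ,  1.    ]])}
wrist {'intrinsics': array([[356.3277,   0.    , 278.0757],
       [  0.    , 356.3277, 210.0364],
       [  0.    ,   0.    ,   1.    ]]), 'tool_from_camera': array([[-0.0009,  0.9527,  0.3039,  0.083 ],
       [ 1.    ,  0.0008,  0.0006, -0.0004],
       [ 0.0003,  0.3039, -0.9527, -0.1882],
       [ 0.    ,  0.    ,  0.    ,  1.    ]])}
[0.1556 0.6048 0.1967] [-0.0001  0.1256  0.9921 -0.0006] 0.15 0.9969218492969055
```

View pics/scene0.png

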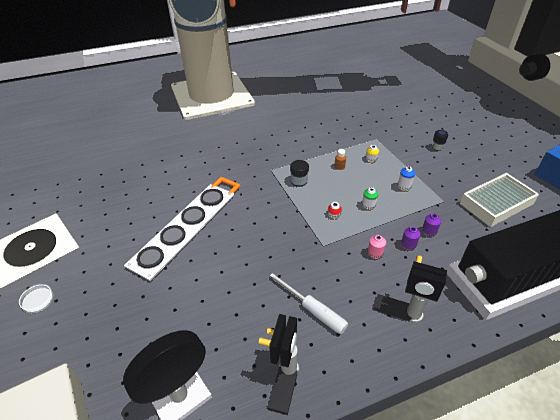

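View pics/side0.png

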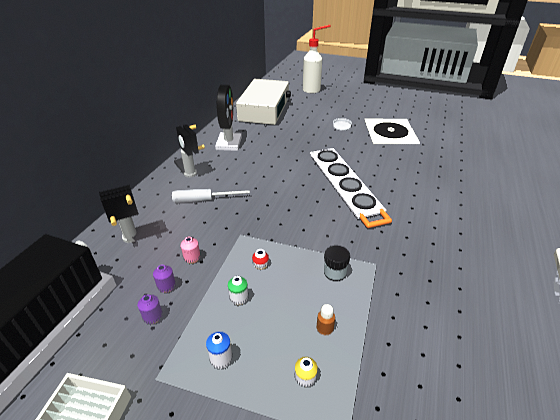

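The scene view shows the rack from the handle at (228,186) to the plain end near (145,262), with the seats at about (213,197), (193,215), (172,235) and (150,257). On the mat are red (335,209), green (370,196), blue (407,178), yellow (372,153), the case (299,172) and the oil bottle (340,159). The side view shows the same things, and the purple and pink look-alikes stand off the mat.

```bash
cat > util.py <<'E'
import cv2,numpy as np
from station import *
from scipy.spatial.transform import Rotation as R
np.set_printoptions(precision=4,suppress=True)
COL={'red':((172,5),(0.031)),'yellow':((22,34),0.040),'green':((50,75),0.049),'blue':((105,118),0.058)}
def wristT():
    q=get_ee_rot(); T=np.eye(4); T[:3,:3]=R.from_quat([q[1],q[2],q[3],q[0]]).as_matrix(); T[:3,3]=get_tcp_pos()
    return T@camera_info('wrist')['tool_from_camera']
def shot(n):
    T=wristT() if n=='wrist' else camera_info(n)['T']
    return read_camera(n),camera_info(n)['intrinsics'],T
def ray(uv,K,T):
    d=np.array([(uv[0]-K[0,2])/K[0,0],-(uv[1]-K[1,2])/K[1,1],-1.]); d=T[:3,:3]@d
    return T[:3,3],d/np.linalg.norm(d)
def onplane(uv,K,T,z):
    o,d=ray(uv,K,T); return o+d*(z-o[2])/d[2]
def tri(rays):
    A=sum(np.eye(3)-np.outer(d,d) for o,d in rays); b=sum((np.eye(3)-np.outer(d,d))@o for o,d in rays)
    p=np.linalg.solve(A,b); return p,max(np.linalg.norm(np.cross(p-o,d)) for o,d in rays)
def blobs(img,name,amin=15,s=120,v=70):
    h=cv2.cvtColor(img,cv2.COLOR_RGB2HSV); (a,b),_=COL[name]; H=h[...,0]
    m=((H>=a)&(H<=b)) if a<b else ((H>=a)|(H<=b))
    m=(m&(h[...,1]>s)&(h[...,2]>v)).astype(np.uint8)
    n,l,st,c=cv2.connectedComponentsWithStats(m)
    return [(c[i],st[i]) for i in range(1,n) if st[i][4]>=amin]
def seats(img,box=None,amin=60,thr=150):
    """outer rim ellipses = dark holes in bright plate"""
    h=cv2.cvtColor(img,cv2.COLOR_RGB2HSV); m=((h[...,2]>thr)&(h[...,1]<60)).astype(np.uint8)*255
    if box: k=np.zeros_like(m); k[box[1]:box[3],box[0]:box[2]]=1; m=m*k
    cs,hi=cv2.findContours(m,cv2.RETR_CCOMP,cv2.CHAIN_APPROX_NONE); out=[]
    for c,x in zip(cs,hi[0] if hi is not None else []):
        if x[3]>=0 and cv2.contourArea(c)>amin and len(c)>5: out.append(cv2.fitEllipse(c))
    return out
E
python3 - <<'E'
from util import *
S={n:shot(n) for n in('scene','side')}
for n in COL:
    for k in S: print(n,k,[(c.round(1),int(st[4])) for c,st in blobs(S[k][0],n)])
bx={'scene':(115,170,250,285),'side':(300,140,400,232)}
for k in S: print(k,[(np.round(e[0],1),np.round(e[1],1)) for e in seats(S[k][0],bx[k])])
E
```

```text
red scene [(array([334.2, 210.1]), 77)]
red side [(array([315.4,  37.4]), 116), (array([260.1, 259.1]), 108)]
yellow scene [(array([372.3, 151.4]), 69), (array([419.2, 258.6]), 21), (array([263.9, 340.9]), 48)]
yellow side [(array([305.5, 370.2]), 263)]
green scene [(array([370.3, 194.6]), 87)]
green side [(array([237.2, 286.2]), 174)]
blue scene [(array([441.5, 132. ]), 16), (array([550.3, 167.2]), 676), (array([407.4, 173. ]), 103)]
blue side [(array([227.4,  98.9]), 16), (array([217.9, 343.8]), 328)]
scene [(array([149.8, 256.9]), array([21.9, 29.1])), (array([172.3, 234.9]), array([20.5, 26.8])), (array([192.7, 215.1]), array([19.3, 25.4])), (array([211.3, 196.9]), array([17.9, 24.2]))]
side [(array([363.6, 200.9]), array([16.6, 25.5])), (array([350.1, 184.4]), array([15.2, 24.1])), (array([338.1, 169.3]), array([13.9, 22.6]))]
```

Run:
```python
from util import *
K={n:(camera_info(n)['intrinsics'],camera_info(n)['T']) for n in('scene','side')}
P={'red':((334.2,210.1),(260.1,259.1)),'yellow':((372.3,151.4),(305.5,370.2)),'green':((370.3,194.6),(237.2,286.2)),'blue':((407.4,173),(217.9,343.8)),
'case':((299,166),(337,256)),'oil':((341,153),(327,311)),
's1':((211.3,196.9),(363.6,200.9)),'s2':((192.7,215.1),(350.1,184.4)),'s3':((172.3,234.9),(338.1,169.3)),'s4':((149.8,256.9),(327.5,156.5))}
for n,(a,b) in P.items():
    p,e=tri([ray(a,*K['scene']),ray(b,*K['side'])]); print(n,p,round(e,4),np.hypot(p[0],p[1]).round(3))
```

```text
red [0.6189 0.1183 0.0174] 0.0003 0.63
yellow [0.4761 0.2943 0.027 ] 0.0006 0.56
green [0.6219 0.2028 0.0364] 0.0005 0.654
blue [0.5985 0.3105 0.0462] 0.0003 0.674
case [0.4855 0.0917 0.0481] 0.0006 0.494
oil [0.4727 0.2059 0.0453] 0.0006 0.516
s1 [ 0.4772 -0.1193  0.017 ] 0.0 0.492
s2 [ 0.5184 -0.1706  0.0167] 0.0 0.546
s3 [ 0.5596 -0.222   0.0172] 0.0001 0.602
s4 [ 0.5999 -0.2735  0.0158] 0.0001 0.659
```

Each pair of rays meets within 1 mm and the positions match the layout. The heights come out low because both cameras see only the near faces. Next, two wrist views over the mat and two over the rack.

```bash
cat >> util.py <<'E'
def quat(yaw):
    """tool z down, tool x at angle yaw from world x"""
    x=np.array([np.cos(yaw),np.sin(yaw),0]); z=np.array([0,0,-1.]); q=R.from_matrix(np.c_[x,np.cross(z,x),z]).as_quat()
    return [q[3],*q[:3]]
YM=np.pi/2                      # pick yaw: closes along world x
E
python3 - <<'E'
from util import *
command_gripper(0.95)
for yw in (YM,-YM):
  for p in ((.476,.294,.1),(.62,.2,.1)):
    q=inverse_kinematics(p,quat(yw)); print(yw,p,q)
row=np.arctan2(-.2735+.1193,.5999-.4772)
for yw in (row,row+np.pi): print('rack',[inverse_kinematics((*p,.1),quat(yw)) for p in ((.477,-.119),(.6,-.2735))])
out={}
for i,p in enumerate([(.55,.26,.2),(.55,.08,.2)]):
    move_pose(p,quat(YM)); wait(.2); im,K,T=shot('wrist'); cv2.imwrite(f'pics/m{i}.png',im[:,:,::-1])
    for n in COL: out.setdefault(n,[]).append([(c.round(1),int(s[4]),ray(c,K,T)) for c,s in blobs(im,n,60)])
for n in out:
    print(n,[[b[:2] for b in v] for v in out[n]])
    for a in out[n][0]:
        for b in out[n][1]:
            p,e=tri([a[2],b[2]])
            if e<.004: print('   ',p,e)
print(get_time())
E
```

```text
1.5707963267948966 (0.476, 0.294, 0.1) [ 0.532   0.4609  1.8418 -0.      0.8389  0.532 ]
1.5707963267948966 (0.62, 0.2, 0.1) [ 0.2938  0.5758  1.629  -0.      0.9368  0.2938]
-1.5707963267948966 (0.476, 0.294, 0.1) None
-1.5707963267948966 (0.62, 0.2, 0.1) None
rack [array([-0.2687,  0.3778,  1.9892, -0.    ,  0.7746,  2.2008]), array([-0.4457,  0.5859,  1.6098, -0.    ,  0.9459,  2.0237])]
rack [array([-0.2687,  0.3778,  1.9892, -0.    ,  0.7746, -0.9408]), array([-0.4457,  0.5859,  1.6098, -0.    ,  0.9459, -1.1179])]
red [[(array([335.4, 293.3]), 210)], [(array([341.3, 140.5]), 239), (array([168.2, 277.4]), 269), (array([137.5, 336.7]), 124)]]
    [0.6175 0.1213 0.0152] 0.001085844727810674
yellow [[(array([206.7, 147.5]), 379), (array([ 77.5, 390.6]), 77)], [(array([ 78.2, 390. ]), 74), (array([478.5, 391.9]), 78)]]
green [[(array([345. , 233.4]), 318)], [(array([356.2,  52.2]), 596)]]
    [0.6227 0.2036 0.0308] 0.0002859879104974814
blue [[(array([329.3, 133.1]), 706)], []]
3.7167
```

View pics/m0.png

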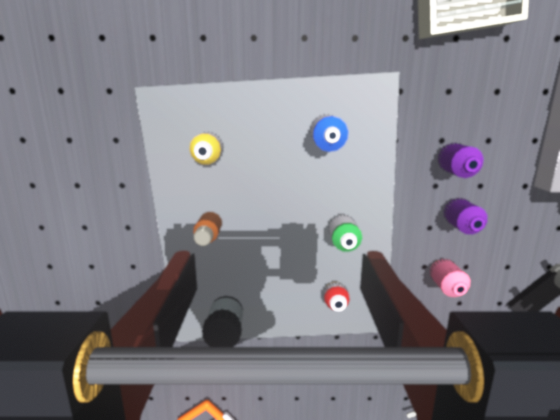

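The wrist view shows yellow (205,149), blue (332,134), green (347,237), red (338,299), oil (205,232) and the case (222,322). Each objective has a dark lens spot at its top, which makes a good target, so I'll triangulate that from close by, together with the seats.

```bash
cat >> util.py <<'E'
A0={'red':(.6189,.1183),'yellow':(.4761,.2943),'green':(.6219,.2028),'blue':(.5985,.3105)}
ROW=np.arctan2(-.2735+.1193,.5999-.4772)+np.pi
def px(P,K,T):
    c=np.linalg.inv(T)@[*P,1]; return np.array([K[0,2]-K[0,0]*c[0]/c[2],K[1,2]+K[1,1]*c[1]/c[2]])
def lens(im,K,T,name,guess):
    """dark lens spot inside the collar's bounding box"""
    g=px(guess,K,T); bs=[b for b in blobs(im,name,60) if np.linalg.norm(b[0]-g)<45]
    c,s=max(bs,key=lambda b:b[1][4]); x,y,w,h=s[:4]; x,y,w,h=x-2,y-2,w+4,h+4
    m=(im[y:y+h,x:x+w].max(2)<75).astype(np.uint8)
    n,l,st,ce=cv2.connectedComponentsWithStats(m)
    k=[i for i in range(1,n) if 6<=st[i][4]<250 and np.linalg.norm(ce[i]-[w/2,h/2])<.4*w]
    i=max(k,key=lambda i:st[i][4]); return ce[i]+[x,y],st[i][4],c
E
python3 - <<'E'
from util import *
import json
res={}
for n in ('yellow','blue','green','red'):
    rs=[];x,y=A0[n]
    for j,dy in enumerate((0,-.09)):
        move_pose((x,y+dy,.15),quat(YM)); wait(.15); im,K,T=shot('wrist'); cv2.imwrite(f'pics/c_{n}{j}.png',im[:,:,::-1])
        try: d,a,c=lens(im,K,T,n,(x,y,COL[n][1])); print(n,d,a,c); rs.append(ray(d,K,T))
        except ValueError: print(n,'no lens')
    if len(rs)==2: p,e=tri(rs); print('  ->',p,round(e,4),'expected z',COL[n][1]+.003); res[n]=p.tolist()
json.dump(res,open('obj.json','w'))
d=np.array([np.cos(ROW),np.sin(ROW)]); c=np.array([.5388,-.1964])
for j,o in enumerate((.05,-.12)):
    move_pose((*(c+d*o),.2),quat(ROW)); wait(.15); im,K,T=shot('wrist'); cv2.imwrite(f'pics/r{j}.png',im[:,:,::-1])
    print(j,[(np.round(e[0],1),np.round(e[1],1),onplane(e[0],K,T,.02)) for e in seats(im,None,300)])
print(get_time())
E
```

```text
yellow no lens
yellow no lens
blue no lens
blue no lens
green no lens
green no lens
red no lens
red no lens
0 [(array([277.3, 300.6]), array([38.4, 41.6]), array([ 0.5988, -0.2714,  0.02  ])), (array([544.4, 247. ]), array([21.5, 25.8]), array([ 0.7903, -0.0314,  0.02  ])), (array([277.1, 249.7]), array([37.7, 41.9]), array([ 0.558 , -0.2204,  0.02  ])), (array([276.7, 194.5]), array([40.4, 44.4]), array([ 0.5177, -0.1705,  0.02  ])), (array([277.1, 130.5]), array([44.6, 45.3]), array([ 0.4764, -0.1177,  0.02  ])), (array([276.9,  75. ]), array([52. , 67.7]), array([ 0.4435, -0.0767,  0.02  ])), (array([491.4,  87. ]), array([ 13., 109.]), array([0.6141, 0.0451, 0.02  ]))]
1 [(array([ 69.5, 239. ]), array([77.4, 93.4]), array([ 0.4736, -0.4869,  0.02  ])), (array([277.9, 159.4]), array([49.3, 49.8]), array([ 0.5999, -0.2726,  0.02  ])), (array([277.9,  92.9]), array([52.4, 54.6]), array([ 0.559 , -0.2213,  0.02  ]))]
11.3167
```

Run:
```python
import cv2,numpy as np
from util import *
t=[]
for n in ('yellow','blue','green','red'):
    r=[]
    for j in (0,1):
        im=cv2.imread(f'pics/c_{n}{j}.png'); B=sorted(blobs(im[:,:,::-1].copy(),n,60),key=lambda b:-b[1][4]); print(n,j,[(b[0].round(0),b[1][4]) for b in B[:3]])
        r.append(cv2.resize(im,(380,285)))
    t.append(np.hstack(r))
cv2.imwrite('pics/mos.png',cv2.resize(np.vstack(t),(400,600)))
im=cv2.imread('pics/c_blue0.png');x,y=[b for b in sorted(blobs(im[:,:,::-1].copy(),'blue',60),key=lambda b:-b[1][4])][0][0].astype(int)
print(im[y-24:y+24:3,x-24:x+24:3].max(2))
```

```text
yellow 0 [(array([277., 190.]), np.int32(457)), (array([ 77., 390.]), np.int32(81)), (array([479., 389.]), np.int32(67))]
yellow 1 [(array([277.,  89.]), np.int32(603)), (array([ 77., 391.]), np.int32(76))]
blue 0 [(array([279., 197.]), np.int32(828))]
blue 1 [(array([277.,  88.]), np.int32(1084))]
green 0 [(array([278., 194.]), np.int32(506))]
green 1 [(array([278.,  88.]), np.int32(718))]
red 0 [(array([277., 185.]), np.int32(290)), (array([141., 329.]), np.int32(146)), (array([169., 275.]), np.int32(127))]
red 1 [(array([277.,  88.]), np.int32(398)), (array([171., 273.]), np.int32(131)), (array([418.,  62.]), np.int32(92))]
[[205 205 205 207 207 200 175 181 188 183 184 199 206 209 208 208]
 [205 206 207 205 187 164 180 188 193 195 195 189 186 206 209 209]
 [205 205 206 196 156 174 182 189 192 194 195 193 187 192 209 210]
 [206 205 204 161 162 185 230 241 248 247 236 214 189 178 202 208]
 [205 206 190 147 199 248 252 252 253 253 253 252 237 184 197 209]
 [204 204 147 205 249 251 252 252 253 253 253 253 252 241 194 208]
 [205 179 148 243 249 250 252 252 253 253 253 253 252 251 224 208]
 [203 168 203 246 248 250 251 250 250 251 252 252 252 251 244 210]
 [196 128 221 244 246 248 242 251 254 254 249 251 251 250 248 217]
 [195 127 222 242 244 243 249 253 206 246 254 245 249 249 247 215]
 [195 128 216 239 241 237 254 188  99 118 254 242 247 247 244 211]
 [201 167 170 234 236 233 250 240 116 185 254 239 244 244 236 208]
 [202 188 149 218 233 230 229 252 253 254 240 239 241 239 213 205]
 [202 203 198 179 223 229 230 229 230 231 234 236 237 227 206 205]
 [202 201 202 198 201 222 227 227 228 230 231 229 216 206 205 205]
 [202 202 201 201 202 204 207 213 218 215 211 206 205 205 205 205]]
```

View pics/mos.png

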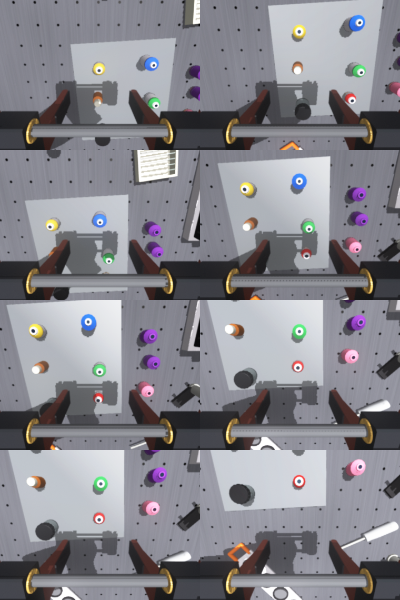

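The mosaic shows each collar cleanly, with a white ring and a small lens inside it. I'll use the hole in the collar blob as the top centre and reuse the saved pictures.

```bash
cat >> util.py <<'E'
def lens(im,K,T,name,guess):
    """white front ring = hole in the collar's convex hull; returns (centre px, area)"""
    g=px(guess,K,T); h=cv2.cvtColor(im,cv2.COLOR_RGB2HSV); (a,b),_=COL[name]; H=h[...,0]
    m=(((H>=a)&(H<=b)) if a<b else ((H>=a)|(H<=b)))&(h[...,1]>110)&(h[...,2]>60)
    n,l,st,c=cv2.connectedComponentsWithStats(m.astype(np.uint8))
    i=max((i for i in range(1,n) if np.linalg.norm(c[i]-g)<45),key=lambda i:st[i][4])
    pts=cv2.findNonZero((l==i).astype(np.uint8)); hull=np.zeros(m.shape,np.uint8); cv2.fillConvexPoly(hull,cv2.convexHull(pts),1)
    r=cv2.morphologyEx(hull&(l!=i).astype(np.uint8),cv2.MORPH_OPEN,np.ones((3,3),np.uint8))
    n,l,st,c=cv2.connectedComponentsWithStats(r); i=max(range(1,n),key=lambda i:st[i][4])
    return c[i],st[i][4]
E
python3 - <<'E'
from util import *
import json
res={}
K=camera_info('wrist')['intrinsics']; C=camera_info('wrist')['tool_from_camera']
for n in A0:
    rs=[];x,y=A0[n]
    for j,dy in enumerate((0,-.09)):
        q=quat(YM); T=np.eye(4); T[:3,:3]=R.from_quat([q[1],q[2],q[3],q[0]]).as_matrix(); T[:3,3]=(x,y+dy,.15); T=T@C
        im=cv2.imread(f'pics/c_{n}{j}.png')[:,:,::-1].copy(); d,a=lens(im,K,T,n,(x,y,COL[n][1])); rs.append(ray(d,K,T))
        print(n,d,a,onplane(d,K,T,COL[n][1]+.003))
    p,e=tri(rs); print('  ->',p,round(e,4),'expected z',COL[n][1]+.003); res[n]=p.tolist()
json.dump(res,open('obj.json','w'))
d=np.array([np.cos(ROW),np.sin(ROW)]); c=np.array([.5388,-.1964]); q=quat(ROW)
uv={'s4':((277.3,300.6),(277.9,159.4)),'s3':((277.1,249.7),(277.9,92.9))}
for s,v in uv.items():
    rs=[]
    for w,o in zip(v,(.05,-.12)):
        T=np.eye(4); T[:3,:3]=R.from_quat([q[1],q[2],q[3],q[0]]).as_matrix(); T[:3,3]=(*(c+d*o),.2); rs.append(ray(w,K,T@C))
    print(s,tri(rs))
E
```

```text
red [277.2725 193.7085] 422 [0.6183 0.1193 0.034 ]
red [277.2562  87.2543] 523 [0.6185 0.1182 0.034 ]
  -> [0.6184 0.1183 0.0303] 0.0001 expected z 0.034
yellow [277.2189 195.7838] 370 [0.4755 0.2959 0.043 ]
yellow [277.6404  87.9825] 456 [0.476  0.2935 0.043 ]
  -> [0.4757 0.2936 0.0349] 0.0002 expected z 0.043000000000000003
green [278.6941 200.1037] 376 [0.6226 0.2031 0.052 ]
green [277.9156  87.7273] 462 [0.622  0.2019 0.052 ]
  -> [0.6223 0.202  0.0483] 0.0003 expected z 0.052000000000000005
blue [279.6014 201.1848] 276 [0.5999 0.3125 0.061 ]
blue [277.7227  86.9882] 339 [0.5985 0.31   0.061 ]
  -> [0.5992 0.3102 0.0531] 0.0007 expected z 0.061000000000000006
s4 (array([ 0.6009, -0.2753,  0.0142]), np.float64(0.00045304896992595715))
s3 (array([ 0.5595, -0.2232,  0.0146]), np.float64(0.0005498394488191692))
```

Positions agree across views to about 2 mm, and the seats come out 197.6 mm end to end against 198 mm nominal. Heights read 4–8 mm low, which a 9 cm baseline and a 2 mm calibration would explain, so the text heights stand and I'll feel for contact when placing. I'll do red first.

```bash
cat >> util.py <<'E'
OBJ={'red':(.6185,.1185),'yellow':(.476,.2945),'green':(.6223,.2022),'blue':(.599,.311)}
S1=np.array([.4767,-.1183]); S4=np.array([.6000,-.2732])
SEAT={n:S1+(S4-S1)*i/3 for i,n in enumerate(('red','yellow','green','blue'))}
TIP={'red':.0065,'yellow':.007,'green':.009,'blue':.012}   # TCP above the underside
def pick(n):
    x,y=OBJ[n]; z=.003+TIP[n]
    move_pose((x,y,.14),quat(YM)); command_gripper(.9)
    movel((x,y,z+.06)); print('touch down?',movel((x,y,z),v=.08,until_force=6),get_tcp_pos())
    command_gripper(0.); w=get_grip_width()*88; print(n,'width mm',w,'force',get_finger_force())
    f0=get_ft_force(); movel((x,y,.15),v=.12); wait(.2); print('weight',get_ft_force()-f0,'width',get_grip_width()*88)
def place(n):
    x,y=SEAT[n]; z=.016+TIP[n]
    move_pose((x,y,.14),quat(ROW)); movel((x,y,z+.008),v=.1); wait(.2)
    hit=movel((x,y,z-.002),v=.02,until_force=3); print('contact',hit,get_tcp_pos(),'nominal',z)
    command_gripper(.62); wait(.2); movel((x,y,.14),v=.1); print(n,'done',get_time())
E
python3 - <<'E'
from util import *
pick('red')
cv2.imwrite('pics/held.png',read_camera('wrist')[:,:,::-1]); print(get_time())
E
```

```text
touch down? False [0.6189 0.1186 0.0097]
red width mm 0.5219628023216378 force 0.0
weight [0.597  0.5678 0.5956] width 0.3960859351154018
17.4833
```

View pics/held.png

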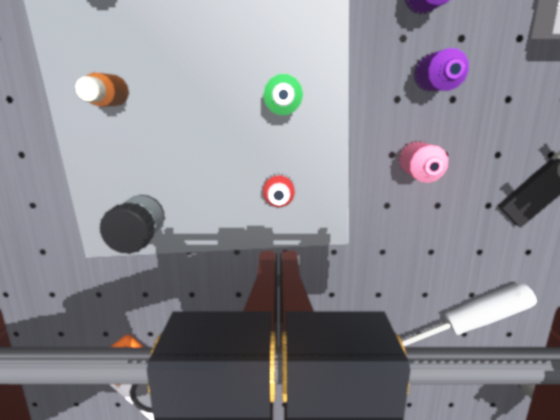

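The fingers shut on nothing: width 0.5 mm, and red still stands at (279,190). I'll check where red is now, then descend open and look before closing.

Run:
```python
from util import *
im,K,T=shot('wrist'); d,a=lens(im,K,T,'red',(.6185,.1185,.034)); print(d,onplane(d,K,T,.034),get_tcp_pos(),get_ee_rot())
x,y=OBJ['red']; command_gripper(.9); movel((x,y,.07)); movel((x,y,.0095),v=.08); wait(.2)
print(get_tcp_pos(),get_ft_force(),get_grip_width())
S={n:shot(n) for n in('side','scene','wrist')}
a=S['side'][0][190:330,170:350]; b=S['scene'][0][130:270,250:430]; w=S['wrist'][0]
cv2.imwrite('pics/chk.png',np.vstack([np.hstack([cv2.resize(a,(400,311)),cv2.resize(b,(400,311))]),np.hstack([cv2.resize(w,(385,289)),np.zeros((289,415,3),np.uint8)])])[:,:,::-1])
```

```text
[278.1754 193.6919] [0.619 0.12  0.034] [0.6183 0.1185 0.1495] [-0.0002  0.7071  0.7071 -0.0003]
[0.619  0.1186 0.0101] [-1.1748  0.0828 -0.2458] 0.8953711296800945
```

View pics/chk.png

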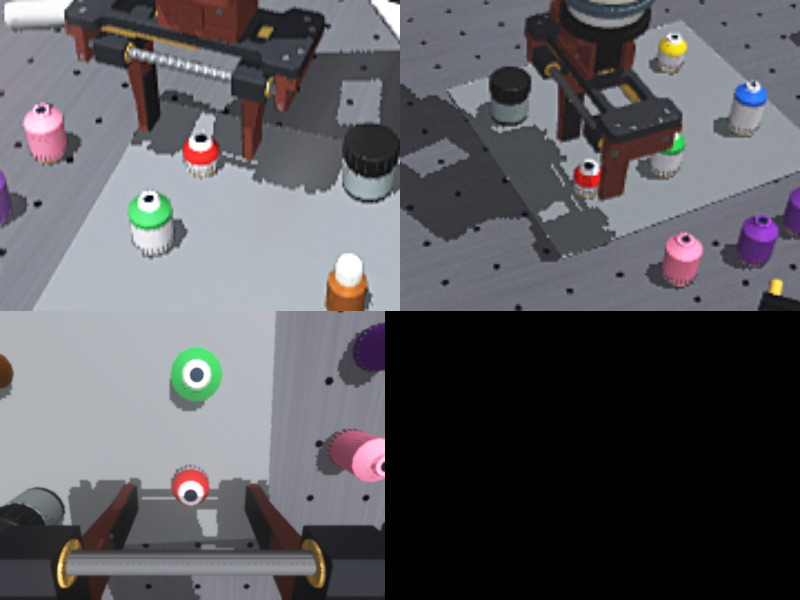

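Red lies between the fingers in all three views, but the tips seem to hang above the mat: the shadows start away from them. I'll measure the tip height by triangulating the tips from the scene and side views.

Run:
```python
from util import *
K={n:(camera_info(n)['intrinsics'],camera_info(n)['T']) for n in('scene','side')}
print('mid', tri([ray((335,206),*K['scene']),ray((259.6,254.4),*K['side'])]))
fs=lambda u,v:(170+u*.45,190+v*.45); fc=lambda u,v:(250+(u-400)*.45,130+v*.45)
print('finger +x',tri([ray(fc(610,198),*K['scene']),ray(fs(148,130),*K['side'])]))
print('finger -x',tri([ray(fc(568,140),*K['scene']),ray(fs(250,157),*K['side'])]))
for P in ((.579,.1186,.010),(.66,.1186,.010),(.66,.1186,.03)):
    print(P,[px(P,*K[n]) for n in K])
# TCP z at which wrist sees tips, joint truth
print(get_tcp_pos(),get_joint_pos(),get_effort())
```

```text
mid (array([0.6192, 0.1189, 0.0299]), np.float64(0.00019635385615902223))
finger +x (array([0.6632, 0.1198, 0.0308]), np.float64(0.001186621901042104))
finger -x (array([0.5751, 0.1184, 0.03  ]), np.float64(0.0008536787252884382))
(0.579, 0.1186, 0.01) [array([326.232 , 200.8623]), array([280.8135, 267.6741])]
(0.66, 0.1186, 0.01) [array([342.8885, 225.3478]), array([239.8686, 256.2178])]
(0.66, 0.1186, 0.03) [array([343.7573, 218.7519]), array([239.092 , 248.5035])]
[0.6187 0.1186 0.0099] [0.1704 0.6783 1.7071 0.     0.7555 0.1704] [ -0.0005 -60.6007 -19.2647   0.0512  -0.0002   0.0001]
```

The tips measure about 20 mm above where the TCP reading puts them, and the wrist view agrees. So the fingers shut above red: the real tips are some 25 mm short of the reported TCP. I'll measure the offset by touching shut fingers onto the bare table between the mat and the rack.

Run:
```python
from util import *
x,y=OBJ['red']; movel((x,y,.14),v=.12); move_pose((.6,-.02,.12),quat(YM)); command_gripper(0.)
movel((.6,-.02,.045),v=.15); wait(.3)
try:
    h=movel((.6,-.02,-.04),v=.02,until_force=3)
except MotionError as e: print(e); h=movel((.6,-.02,.001),v=.02,until_force=3)
print('hit',h,get_tcp_pos(),get_ft_force()); z=get_tcp_pos()[2]
movel((.6,-.02,.06),v=.1)
print(get_time())
```

```text
hit True [ 0.6   -0.02  -0.025] [-1.0366 -0.8032  6.4474]
28.8167
```

Contact comes at a reported z of -0.025, so the tips sit 25 mm short. In x and y they agree with the TCP. I'll correct the heights and pick red again.

```bash
sed -i 's/z=.003+TIP\[n\]/z=.003+TIP[n]-.025/; s/z=.016+TIP\[n\]/z=.016+TIP[n]-.025/' util.py
python3 - <<'E'
from util import *
pick('red'); print(get_time())
if get_grip_width()*88>25: place('red')
im,K,T=shot('wrist'); cv2.imwrite('pics/p_red.png',im[:,:,::-1])
E
```

```text
touch down? False [ 0.6188  0.1186 -0.0153]
red width mm 27.81472848757029 force 30.000074441777542
weight [-1.2591 -0.8625 -2.072 ] width 27.765670182803667
35.0167
contact True [ 0.4767 -0.1183 -0.0027] nominal -0.0025000000000000022
red done 40.6
```

View pics/p_red.png

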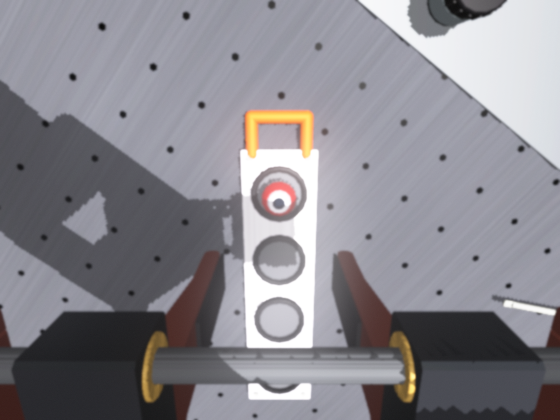

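Red stands upright in seat 1 at (278,198), right by the handle at (278,125), and contact came at the nominal height. Now the other three in the same way, stopping if a grip width is off.

Run:
```python
from util import *
for n,w in (('yellow',30),('green',31),('blue',32)):
    pick(n)
    if abs(get_grip_width()*88-w)>4: print('BAD GRIP',n); break
    place(n)
movel((.55,-.15,.16)); wait(.3)
im,K,T=shot('wrist'); cv2.imwrite('pics/end_w.png',im[:,:,::-1])
for s in('side','scene'): cv2.imwrite(f'pics/end_{s}.png',read_camera(s)[:,:,::-1])
a=cv2.imread('pics/end_side.png')[120:320,220:420]; b=cv2.imread('pics/end_scene.png')[140:300,110:360]
cv2.imwrite('pics/end.png',np.hstack([cv2.resize(a,(400,400)),cv2.resize(b,(400,256)).__class__((400,400,3),np.uint8)*0+cv2.copyMakeBorder(cv2.resize(b,(400,256)),0,144,0,0,cv2.BORDER_CONSTANT)]))
```

```text
touch down? False [ 0.4762  0.2946 -0.0149]
yellow width mm 29.1490675394863 force 30.000085617648438
weight [-1.0353  0.173  -1.3559] width 28.751046651603353
contact True [ 0.5179 -0.1699 -0.0021] nominal -0.0020000000000000018
yellow done 53.2083
touch down? False [ 0.6226  0.2023 -0.0128]
green width mm 29.779049433422024 force 30.000073481351137
weight [ 0.5766  0.9361 -1.9127] width 30.374092010190104
contact True [ 0.5589 -0.2216 -0.0001] nominal 0.0
green done 65.4417
touch down? False [ 0.5993  0.3112 -0.0098]
blue width mm 31.202312226804203 force 29.999841108801775
weight [ 0.8555  0.8054 -2.5056] width 31.05806097879814
contact True [ 0.5999 -0.2733  0.0028] nominal 0.002999999999999999
blue done 78.5667
```

View pics/end.png

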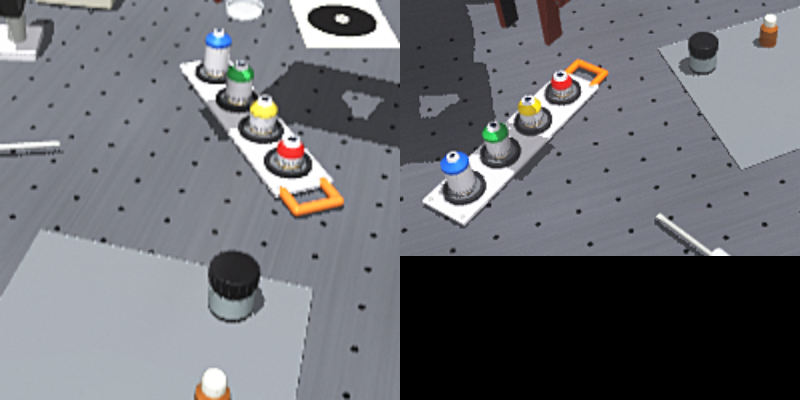

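View pics/end_w.png

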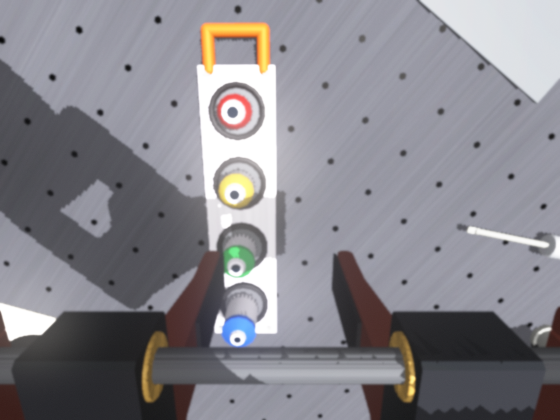

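The side and scene views show all four upright in their seats, red nearest the handle, then yellow, green and blue. The wrist view shows red at (234,111), yellow (236,190), green (238,262) and blue (238,332) inside their rims. The case and oil bottle stand where they were, and the gripper is clear.

```bash
python3 -c "
from station import *
print(job_done(),get_time())"
```

```text
the job is handed in; nothing more can be done
the job is handed in; nothing more can be done
```

I handed the job in with red, yellow, green and blue upright in seats 1 to 4 and the case and oil bottle where they stood, at about 80 s; the first grasp of red closed on nothing because the fingertips sit 25 mm short of the reported TCP, and I corrected for that.

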